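# Point-and-check of an order in the chemical store

### The job

Do the pointing check of this order: on the grey mat, point at the tub with the red lid, holding the fingertips one to four centimetres above the middle of its lid for two seconds, then point at the amber bottle in the same way above its cap. Only then sign the order off by pushing the red-tipped lever on the grey console right over to its green side until it stops, and take the hand clear of it. Do not touch, shift or pick up any of the tubs, bottles or the pen.

Things in the scene. Friction and masses are not known exactly. Their poses are not given: they have to be found in the camera images.
- tub_red_lid (a point): white plastic tub with a red screw lid, 74 mm across and 86 mm high, standing upright on a thin grey mat on the bench, loose; this point is the centre of the top of its lid; its z axis points up. First thing to point at
- bottle_amber_cap (a point): amber (brown) glass bottle with a paper label and a black cap, 68 mm across and 150 mm high, standing upright, loose; this point is the centre of the top of its cap (cap 31 mm across, 16 mm high); its z axis points up. Second thing to point at
- console: check-off console, a fixed grey box 150 mm (its x) by 100 mm (its y) by 30 mm high, origin at the centre of its underside on the bench; an orange pad marks its -x end and a green pad its +x end (x is roughly away from the robot). On its middle stands a black block 70 x 50 x 25 mm carrying the lever; the lever's pivot lies over the console's origin, 52 mm above the bench, and its axis is the console's y axis
- check_tip (a point): centre of the red ball (26 mm across) at the end of the lever's steel rod (10 mm thick); the ball's centre is 80 mm from the pivot, so 122 to 132 mm above the bench
- check (a joint): lever angle in rad: 0 leaning 0.5 rad from upright towards the orange (-x) end, 1.0 leaning 0.5 rad to the green (+x) end, where it meets a hard stop; it stays where it is left and moves with about 1 N at the ball; it starts between 0 and 0.2
- tub_white: white tub with a white lid, 74 mm across, 86 mm high, loose, not part of the check; origin at the centre of its underside
- tub_blue: white tub with a blue lid, 74 mm across, 86 mm high, loose, not part of the check; origin at the centre of its underside
- tub_red: the red-lidded tub itself; origin at the centre of its underside
- bottle_amber: the amber bottle itself; origin at the centre of its underside
- bottle_green: green glass bottle with a white cap, 68 mm across, 150 mm high, loose, not part of the check; origin at the centre of its underside
- spray: clear spray bottle with white trigger head, 72 mm across, 165 mm high, loose; origin at the centre of its underside
- marker: white marker pen with a blue cap lying on the bench, 130 mm long along its x axis, 19 mm thick, loose; origin below its middle, on the bench
There are look-alikes about, which are no part of the job. Leave any yellow look-alike of the spray alone.

How it is judged (in metres and radians):
On the way, in this order (a step that is already met when the one before it is completed fails the run):
1. the fingertips dwell just above the middle of the red-lidded tub, for 1.5 s (horizontal distance between the grasp point and tub_red_lid below 0.025 m and z of the grasp point in the frame of tub_red_lid between 0.02 and 0.07 m and value of joint check below 0.4 rad), for 1.5 s.
2. then they dwell just above the amber bottle's cap, for 1.5 s, the lever still on its orange side (horizontal distance between the grasp point and bottle_amber_cap below 0.022 m and z of the grasp point in the frame of bottle_amber_cap between 0.02 and 0.07 m and value of joint check below 0.4 rad), for 1.5 s.
3. then the lever is pushed over to the green side (value of joint check above 0.85 rad), for 0.2 s.
At the end, for the whole second after the job is handed in: The lever rests on its green side (0.85 rad or more of 1.0), and every tub and bottle and the pen is upright or lying where it was at the start, within 12 mm (value of joint check above 0.85 rad and velocity of joint check between -0.05 and 0.05 rad/s and distance of each of tub_red, tub_white, tub_blue, bottle_amber, bottle_green, spray, marker from where it was at the start of the episode below 0.012 m and angle between each of tub_red, tub_white, tub_blue, bottle_amber, bottle_green, spray's own z axis and vertical below 0.1 rad); the robot touches nothing.
It fails at once if one of the two things to point at is touched by the robot (contact force between any of the arm, the fingers and tub_red above 0.5 N or contact force between any of the arm, the fingers and bottle_amber above 0.5 N).
It fails at once if another tub or bottle is touched by the robot (contact force between any of the arm, the fingers and tub_white above 0.5 N or contact force between any of the arm, the fingers and tub_blue above 0.5 N or contact force between any of the arm, the fingers and bottle_green above 0.5 N).
It fails at once if the spray bottle or pen is touched by the robot (contact force between any of the arm, the fingers and spray above 0.5 N or contact force between any of the arm, the fingers and marker above 0.5 N).
It fails at once if a tub, bottle or the pen is shifted or lifted by more than 12 mm (distance of any of tub_red, tub_white, tub_blue, bottle_amber, bottle_green, spray, marker from where it was at the start of the episode above 0.012 m).
It also fails if it takes over 56 s, if anything falls off the work surface, if the arm or the gripper's body presses on something with over 40 N, if the wrist force passes 120 N, or if a joint passes its speed limit or range.

### The arm

A 6-joint arm with a two-finger parallel gripper is mounted at the origin on the work surface. World frame = base frame: x ahead of the robot, y to its left, z up, the work surface at z = 0. Lengths are in mm, angles in rad, forces in N, time in s.
With the tool pointing down it reaches from about 275 to 850 mm from the base axis. Payload 5.2 kg.
Tool frame: the origin (TCP) lies at the very end of the fingers, on their centre line; the grasp point (between the pads) lies 19 mm behind it; y points along the fingers, z is the direction in which the jaws open and shut, and the axes are right-handed (so a half turn about y gives the same grasp; the last joint's range is limited). The gripper opens to 85 mm and grips with 20 to 120 N. Pads are 22 mm wide; open, the fingers measure 114 mm over their backs; the gripper's body (76 mm by 85 mm) begins 54 mm behind the grasp point. The pads swing forward as they close: fully open they stand 13 mm farther back than shut.
Start: joints at [-1.398, 0.259, 1.535, -0, 1.348, -0.203], TCP at [201.88, -511.614, 198.81] pointing down, gripper open.
Joint ranges: [-3.14, 3.14], [-0.91, 2.08], [0.19, 2.58], [-1.22, 4.36], [0.22, 2.71], [-3.12, 3.12]. Speed limits (rad/s): [2.57, 2.57, 3.14, 3.14, 3.14, 3.14].

### API

Orientations are given as a unit quaternion [x, y, z, w].
In Python, from bench import status, vision, sign_off gives the robot as it stands. The module is installed in compiled form; this text tells all that it offers.
- The arm moves only by the shell command python3 -m inch 'ROWS' [OPENING] [FORCE]. ROWS is JSON, a list of rows, each an object with "dp": the shift along the tool's x, y, z as a fraction of full scale, a list of three; "rot": the turn, a rotation vector about the tool's x, y, z as a fraction of full scale, a list of three. A call has 1 to 5 rows; each row shifts and turns the commanded pose from where the row before left it, along the tool's axes as they then stand; what a row does not reach is not made up. Full scale, the value 1, is 0.02 m for a shift and 30 degrees for a turn. A row lasts 1/12 s, in which the tool goes at most 41.7 mm and 7.16 degrees, less where a joint would pass 70% of its speed; a pose out of reach is approached as far as the arm can. A call with a number of a shift or a turn outside -1 to 1 is refused whole. A call with a gripper value outside its range is refused whole. OPENING is the closure, from 0 (fully open) to 1 (shut), set as the call begins (- or left out, the last holds). The fingers move at their own pace and stop on an object; FORCE is the grip in N (left out, the last holds). Time passes only in rows, so rows that do not move let the fingers close. It gives the time, the measured TCP pose, the force and the opening at its end, in the units of the state.
- status.sense(): the state, without advancing time (a new reading comes with each control period).
- vision.get_image(name): name is "side" or "top"; returns (picture, depth): 420x560x3 uint8, red, green, blue; 420x560 float32, mm along the optical axis (not along the pixel's ray), 0 where there is no reading.
- vision.camera_params(name): a dict with "mtx" (3x3 intrinsics, pixels), "pose" (4x4, takes a point from camera to world coordinates). Camera axes: x right, y up, looking along -z (the intrinsics and any distortion apply to the point x, -y, -z); pixel columns grow to the right and rows downward; lengths in mm; the calibration is good to about 2 mm. A picture is of the moment at which its call begins. camera_params takes no time and is no camera call.
- sign_off(): hands the job in, once; it reports no verdict.
The state is a dict: "t": time; "joint_pos": joint angles; "qd": joint speeds; "tau": joint torques, N m; "eef_pos": TCP position; "ee_rot": TCP orientation; "force": force on the tool from outside, world axes, zero at the start; "ft_torque": the same for the moment, N m; "gripper_width": opening from 0.0 (shut) to 1.0 (fully open).
Only numpy, scipy, OpenCV 4.12 (cv2) and the standard library are available. Lean on these libraries where they do the work, as an engineer would, in place of code of your own. Each camera call takes 0.05 s, during which the arm holds its last target. There are 200 camera calls.

## Working session

There is one attempt and no reset: what is moved stays moved. The work goes in short steps, Python scripts to look and compute and a shell command to move; the robot and the scene stay as the last step left them, time stands still between calls to the robot, and variables do not carry over. Pictures are saved under pics/ and viewed, about 8 in all and at most 12, crops included, and the job is handed in when it is done.

```bash
mkdir -p pics; python3 - <<'E'
from bench import status, vision
import cv2,numpy as np
for n in("top","side"):
    p,d=vision.get_image(n); c=vision.camera_params(n)
    cv2.imwrite(f"pics/{n}0.png",p[:,:,::-1]); np.savez(f"{n}0.npz",p=p,d=d,**c)
    print(n,c["mtx"].round(1).tolist(),c["pose"].round(3).tolist(),(d==0).mean())
s=status.sense();print(s)
E
```

```text
top [[536.8, 0.0, 274.8], [0.0, 536.8, 212.8], [0.0, 0.0, 1.0]] [[-0.014, 0.981, -0.191, 167.802], [-1.0, -0.016, -0.01, 93.815], [-0.013, 0.191, 0.982, 1605.732], [0.0, 0.0, 0.0, 1.0]] 0.0039115646258503405
side [[427.6, 0.0, 268.2], [0.0, 427.6, 207.9], [0.0, 0.0, 1.0]] [[-0.817, 0.418, -0.397, -10.184], [-0.576, -0.613, 0.54, 709.336], [-0.017, 0.67, 0.742, 979.81], [0.0, 0.0, 0.0, 1.0]] 0.003813775510204082
{'t': 0.1, 'joint_pos': array([-1.39778813e+00,  2.59282854e-01,  1.53600969e+00,  1.62006370e-05,
        1.34802519e+00, -2.02824815e-01]), 'qd': array([ 0.0012342 , -0.00115192, -0.00395132, -0.0017451 ,  0.00136265,
        0.00143287]), 'tau': array([ 2.73942926e-03, -4.46969211e+01, -2.91244537e+01, -3.40260522e-04,
        6.28575683e-03,  1.48272051e-05]), 'eef_pos': array([ 201.79381986, -511.04872244,  198.03657264]), 'ee_rot': array([-0.1320804 ,  0.69526832, -0.6940488 ,  0.13210976]), 'force': array([ 0.45265199,  0.68506006, -0.31846612]), 'ft_torque': array([-0.04893442,  0.05432482,  0.0046445 ]), 'gripper_width': 1.0017658413989257}
```

View pics/top0.png

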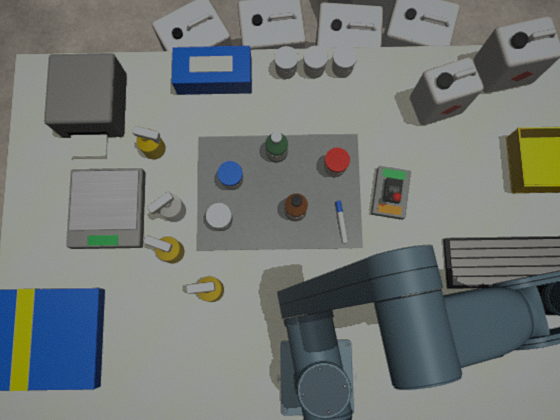

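View pics/side0.png

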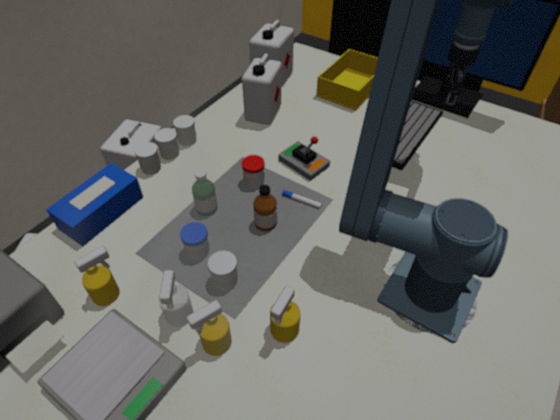

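The top view shows the red-lidded tub at (337,160), the amber bottle at (296,206), the console at (390,192) with its red ball near (397,197), and the pen at (341,222). The green bottle is at (276,147), the blue tub at (229,174), the white tub at (218,215), and the clear spray at (170,207). Only one tub has a red lid and only one bottle is amber with a black cap. The brown-yellow sprays are look-alikes. Next I measure and crop to confirm.

```bash
cat > h.py <<'E'
import numpy as np,cv2
def ray(c,u,v):
    d=np.linalg.inv(c["mtx"])@[u,v,1.]; R=c["pose"][:3,:3]
    return c["pose"][:3,3], R@(d*[1,-1,-1])
def plane(c,u,v,z):
    o,d=ray(c,u,v); return o+d*(z-o[2])/d[2]
def deep(c,u,v,dep):
    o,d=ray(c,u,v); return o+d*dep
def two(c1,p1,c2,p2):
    o1,d1=ray(c1,*p1);o2,d2=ray(c2,*p2)
    s=np.linalg.lstsq(np.c_[d1,-d2],o2-o1,rcond=None)[0]
    a,b=o1+s[0]*d1,o2+s[1]*d2
    return (a+b)/2,np.linalg.norm(a-b)
def blobs(p,box,kind):
    x0,y0,x1,y1=box; h=cv2.cvtColor(np.ascontiguousarray(p[y0:y1,x0:x1]),cv2.COLOR_RGB2HSV).astype(int)
    H,S,V=h[...,0],h[...,1],h[...,2]
    m={"red":((H<6)|(H>172))&(S>150)&(V>70),"dark":V<50,"green":(H>45)&(H<80)&(S>120)&(V>70),"orange":(H>8)&(H<22)&(S>150)&(V>110),"blue":(H>100)&(H<130)&(S>120)}[kind]
    n,l,st,ce=cv2.connectedComponentsWithStats(m.astype(np.uint8))
    return [(int(st[i,4]),(ce[i]+[x0,y0]).round(1).tolist(),st[i,:4].tolist()) for i in range(1,n) if st[i,4]>8]
E
python3 - <<'E'
from h import *
T=dict(np.load("top0.npz"));S=dict(np.load("side0.npz"))
for n,c,bs in(("top",T,dict(red=[(315,140,360,185),(370,160,415,220)],dark=[(285,190,308,222)],green=[(370,160,415,220)],orange=[(370,160,415,220)],blue=[(330,195,355,250),(210,155,250,195)])),
 ("side",S,dict(red=[(235,150,270,185),(300,130,325,150)],dark=[(255,180,275,200)],green=[(275,135,335,175)],orange=[(275,135,335,175)]))):
    for k,b in bs.items():
        for x in b:
            for a,ce,st in blobs(c["p"],x,k):
                u,v=ce; print(n,k,a,ce,st,deep(c,u,v,c["d"][int(round(v)),int(round(u))]).round(0))
a=cv2.resize(T["p"][130:255,260:420],None,fx=3,fy=3,interpolation=2);b=cv2.resize(S["p"][125:250,180:340],None,fx=3,fy=3,interpolation=2)
cv2.imwrite("pics/crop.png",cv2.resize(np.hstack([a,b]),(800,312))[:,:,::-1])
E
```

```text
top red 465 [336.9, 159.5] [10, 8, 25, 24] [619. -75.  90.]
top red 51 [396.6, 196.3] [23, 33, 8, 8] [ 494. -232.  140.]
top dark 48 [296.0, 200.6] [7, 5, 10, 12] [484.  49. 152.]
top green 161 [393.9, 173.9] [13, 9, 23, 11] [ 588. -252.   31.]
top orange 171 [389.2, 208.9] [8, 44, 23, 11] [ 482. -233.   25.]
top blue 54 [338.4, 205.9] [6, 6, 6, 11] [495. -82.  19.]
top blue 480 [229.4, 173.0] [7, 6, 25, 25] [584. 240.  88.]
side red 285 [252.6, 163.1] [7, 5, 22, 17] [614. -65.  90.]
side red 23 [314.0, 139.2] [12, 7, 5, 5] [ 492. -224.  132.]
side dark 97 [264.1, 190.1] [4, 5, 11, 11] [480.  59. 151.]
side green 65 [290.6, 149.4] [9, 9, 15, 11] [ 591. -247.   29.]
side orange 95 [316.0, 164.3] [33, 24, 17, 12] [ 481. -231.   28.]
```

View pics/crop.png

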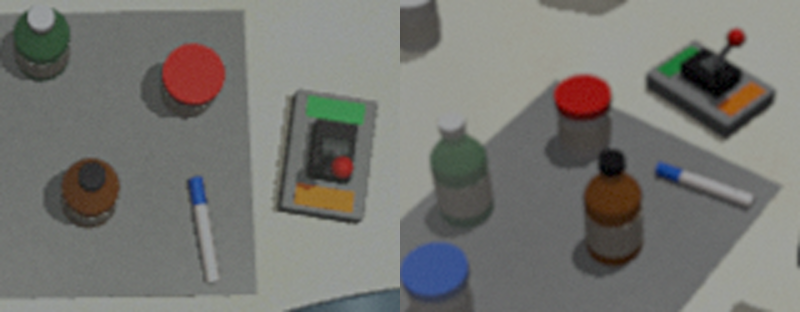

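The crop confirms it: the red-lidded tub (left half, 193,73), the amber bottle with black cap (91,177), and the lever with its red ball leaning to the orange end. Next I cast rays onto the known heights and triangulate.

```bash
python3 - <<'E'
from h import *
T=dict(np.load("top0.npz"));S=dict(np.load("side0.npz"))
for n,t,s,z in(("lid",(336.9,159.3),(252.6,161.5),88),("cap",(296,200),(264.1,188.5),152),("ball",(396.6,196.3),(314,139.2),125),("green",(393.9,173.9),(290.6,149.4),31),("orange",(389.2,208.9),(316,164.3),31)):
    m,e=two(T,t,S,s);print(n,plane(T,*t,z).round(1),plane(S,*s,z).round(1),m.round(1),round(e,1))
# top-cam tall stuff for the route
for n,u,v,z in(("pen1",338.4,203,19),("pen2",344.5,240,10),("greenb",275,139,150),("blue",229,173,88),("white",218,215,88)): print(n,plane(T,u,v,z).round(0))
# tool axes
from bench import status
from scipy.spatial.transform import Rotation as R
s=status.sense();print(R.from_quat(s["ee_rot"]).as_matrix().round(3),s["eef_pos"])
E
```

```text
lid [620.  -75.2  88. ] [619.5 -72.1  88. ] [621.6 -75.4  84.4] 1.0
cap [485.9  49.3 152. ] [482.9  54.6 152. ] [487.3  49.  144.8] 0.3
ball [ 497.7 -235.2  125. ] [ 495.9 -232.1  125. ] [ 498.3 -236.   121.4] 0.4
green [ 588.1 -251.9   31. ] [ 589.2 -244.2   31. ] [ 592.2 -252.9   23. ] 4.2
orange [ 480.5 -231.8   31. ] [ 478.9 -227.9   31. ] [ 481.5 -232.8   26. ] 0.0
pen1 [504. -82.  19.]
pen2 [392. -98.  10.]
greenb [665. 105. 150.]
blue [584. 242.  88.]
white [459. 273.  88.]
[[-0.93  -0.     0.367]
 [-0.367  0.002 -0.93 ]
 [-0.    -1.    -0.002]] [ 201.79381986 -511.04872244  198.03657264]
```

Checks hold: the lid at (620,-74) and the cap at (485,51) agree between views to within 6 mm. The pad midpoint (535,-241) gives the console a yaw of about -0.18. The ball is 38 mm behind the pivot, so the lever angle is about 0. I'll shut the hand, turn it square to the console, then travel at z of about 200.

```bash
python3 -m inch '[{"dp":[0,0,0],"rot":[0,0.213,0]},{"dp":[0,0,0],"rot":[0,0.213,0]},{"dp":[0,0,0],"rot":[0,0.213,0]},{"dp":[0,0,0],"rot":[0,0.213,0]},{"dp":[0,0,0],"rot":[0,0.213,0]}]' 1 20
python3 -m inch '[{"dp":[-0.66,0,-1],"rot":[0,0,0]},{"dp":[-0.66,0,-1],"rot":[0,0,0]},{"dp":[-0.66,0,-1],"rot":[0,0,0]},{"dp":[-0.66,0,-1],"rot":[0,0,0]},{"dp":[-0.66,0,-1],"rot":[0,0,0]}]'
python3 -m inch '[{"dp":[-0.66,0,-1],"rot":[0,0,0]},{"dp":[-0.66,0,-1],"rot":[0,0,0]},{"dp":[-0.66,0,-1],"rot":[0,0,0]},{"dp":[-0.66,0,-1],"rot":[0,0,0]},{"dp":[-0.66,0,-1],"rot":[0,0,0]}]'
python3 -c "
from bench import status
from scipy.spatial.transform import Rotation as R
s=status.sense();print(R.from_quat(s['ee_rot']).as_matrix().round(3),s['eef_pos'],s['joint_pos'].round(2))"
```

```text
t: 0.52
eef_pos: [201.8, -511.2, 198.3]
ee_rot: [0.066, 0.704, -0.704, -0.066]
force: [0.4, 0.2, 0.3]
gripper_width: 0.299
t: 0.93
eef_pos: [285.3, -424.0, 198.3]
ee_rot: [0.064, 0.705, -0.704, -0.065]
force: [-0.4, -2.0, 0.2]
gripper_width: 0.002
t: 1.35
eef_pos: [368.4, -337.5, 198.5]
ee_rot: [0.064, 0.704, -0.704, -0.064]
force: [0.4, -0.1, 0.2]
gripper_width: 0.002
[[-0.983 -0.    -0.181]
 [ 0.181  0.001 -0.983]
 [ 0.001 -1.    -0.001]] [ 368.35972637 -337.54628822  198.45425933] [-0.97  0.17  1.65  0.    1.32  0.79]
```

```bash
python3 -m inch '[{"dp":[-0.67,0,-1],"rot":[0,0,0]},{"dp":[-0.67,0,-1],"rot":[0,0,0]},{"dp":[-0.67,0,-1],"rot":[0,0,0]},{"dp":[-0.67,0,-1],"rot":[0,0,0]},{"dp":[-0.67,0,-1],"rot":[0,0,0]}]'
python3 -m inch '[{"dp":[-0.67,0,-1],"rot":[0,0,0]},{"dp":[-0.67,0,-1],"rot":[0,0,0]},{"dp":[-0.67,0,-1],"rot":[0,0,0]},{"dp":[-0.67,0,-1],"rot":[0,0,0]},{"dp":[-0.67,0,-1],"rot":[0,0,0]}]'
python3 -m inch '[{"dp":[-0.66,0,-1],"rot":[0,0,0]},{"dp":[-0.66,0,-1],"rot":[0,0,0]},{"dp":[-0.66,0,-1],"rot":[0,0,0]},{"dp":[-0.66,0,-1],"rot":[0,0,0]},{"dp":[-0.66,0,-1],"rot":[0,0,0]}]'
python3 -m inch '[{"dp":[0,0.5,-0.2],"rot":[0,0,0]},{"dp":[0,0.5,0],"rot":[0,0,0]},{"dp":[0,0.5,0],"rot":[0,0,0]},{"dp":[0,0.5,0],"rot":[0,0,0]},{"dp":[0,0,0],"rot":[0,0,0]}]'
python3 - <<'E'
from bench import status,vision
from h import *
p,d=vision.get_image("side");q,_=vision.get_image("top")
a=cv2.resize(p[90:240,180:360],(480,400));b=cv2.resize(q[110:260,240:420],(320,267))
b=np.vstack([b,np.zeros((133,320,3),np.uint8)])
cv2.imwrite("pics/lid1.png",np.hstack([a,b])[:,:,::-1]);print(status.sense()["eef_pos"])
E
```

```text
t: 1.77
eef_pos: [452.3, -251.3, 198.4]
ee_rot: [0.064, 0.704, -0.704, -0.064]
force: [-0.6, -0.4, -0.7]
gripper_width: 0.001
t: 2.18
eef_pos: [536.3, -165.2, 198.3]
ee_rot: [0.064, 0.704, -0.704, -0.065]
force: [0.3, -0.4, 1.0]
gripper_width: -0.004
t: 2.6
eef_pos: [619.2, -78.8, 198.2]
ee_rot: [0.064, 0.704, -0.704, -0.065]
force: [-0.6, 0.6, -0.6]
gripper_width: -0.0
t: 3.02
eef_pos: [617.1, -76.4, 155.5]
ee_rot: [0.063, 0.704, -0.704, -0.067]
force: [-1.0, 0.1, -1.3]
gripper_width: -0.001
[618.59194579 -76.7301508  158.02911432]
```

View pics/lid1.png

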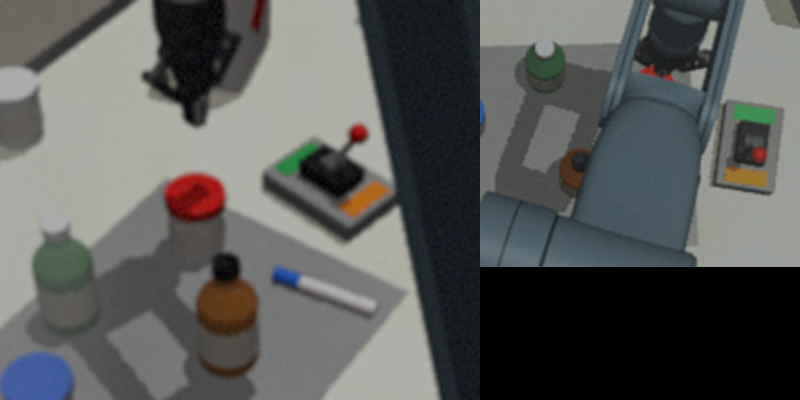

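The side crop shows the shut fingertips at (195,118), directly above the lid at (195,190), with nothing touched. I'll go down to z of about 114 and hold for 2 s.

```bash
python3 -m inch '[{"dp":[0,0.5,-0.1],"rot":[0,0,0]},{"dp":[0,0.5,0],"rot":[0,0,0]},{"dp":[0,0.5,0],"rot":[0,0,0]},{"dp":[0,0.5,0],"rot":[0,0,0]},{"dp":[0,0.2,0],"rot":[0,0,0]}]'
for i in 1 2 3 4 5; do python3 -m inch '[{"dp":[0,0,0],"rot":[0,0,0]},{"dp":[0,0,0],"rot":[0,0,0]},{"dp":[0,0,0],"rot":[0,0,0]},{"dp":[0,0,0],"rot":[0,0,0]},{"dp":[0,0,0],"rot":[0,0,0]}]'|head -2;done
```

```text
t: 3.53
eef_pos: [618.7, -73.7, 112.4]
ee_rot: [0.063, 0.704, -0.704, -0.065]
force: [-1.1, 0.4, -0.3]
gripper_width: -0.001
t: 3.95
eef_pos: [620.3, -74.1, 115.5]
t: 4.37
eef_pos: [619.9, -74.0, 114.9]
t: 4.78
eef_pos: [619.9, -74.0, 114.8]
t: 5.2
eef_pos: [619.9, -74.0, 114.8]
t: 5.62
eef_pos: [619.9, -74.0, 114.8]
```

```bash
python3 -m inch '[{"dp":[0,-1,0],"rot":[0,0,0]},{"dp":[0,-1,0],"rot":[0,0,0]},{"dp":[0,-1,0],"rot":[0,0,0]},{"dp":[0,-1,0],"rot":[0,0,0]},{"dp":[0,-1,0],"rot":[0,0,0]}]'
python3 -m inch '[{"dp":[0.96,0,-0.62],"rot":[0,0,0]},{"dp":[0.96,0,-0.62],"rot":[0,0,0]},{"dp":[0.96,0,-0.62],"rot":[0,0,0]},{"dp":[0.96,0,-0.62],"rot":[0,0,0]}]'
python3 -m inch '[{"dp":[0.96,0,-0.62],"rot":[0,0,0]},{"dp":[0.96,0,-0.62],"rot":[0,0,0]},{"dp":[0.96,0,-0.62],"rot":[0,0,0]},{"dp":[0.96,0,-0.62],"rot":[0,0,0]},{"dp":[0,0,0],"rot":[0,0,0]}]'
python3 -m inch '[{"dp":[0,0,0],"rot":[0,0,0]},{"dp":[0,0,0],"rot":[0,0,0]},{"dp":[0,0,0],"rot":[0,0,0]}]'
python3 - <<'E'
from bench import vision
from h import *
p,d=vision.get_image("side")
cv2.imwrite("pics/cap1.png",cv2.resize(p[90:240,180:360],(480,400))[:,:,::-1])
E
```

```text
t: 6.03
eef_pos: [619.8, -74.0, 215.8]
ee_rot: [0.064, 0.704, -0.704, -0.064]
force: [0.3, -0.3, 0.3]
gripper_width: -0.001
t: 6.37
eef_pos: [552.6, -10.8, 214.9]
ee_rot: [0.064, 0.704, -0.704, -0.064]
force: [0.2, 0.0, -0.1]
gripper_width: 0.004
t: 6.78
eef_pos: [483.7, 53.9, 215.1]
ee_rot: [0.063, 0.705, -0.704, -0.064]
force: [-0.1, 0.8, -0.3]
gripper_width: -0.0
t: 7.03
eef_pos: [487.6, 50.7, 214.9]
ee_rot: [-0.065, -0.704, 0.704, 0.064]
force: [1.0, 0.4, 0.5]
gripper_width: -0.001
```

View pics/cap1.png

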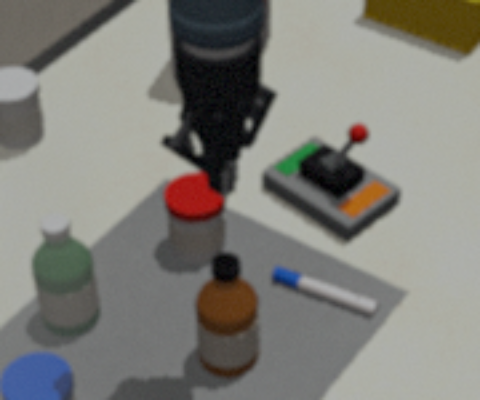

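The fingertips are at crop (226,190), directly above the black cap (226,265), and the tub is undisturbed. I'll go down 37 mm to z of about 178 and hold.

```bash
python3 -m inch '[{"dp":[0.05,0.4,0],"rot":[0,0,0]},{"dp":[0,0.4,0],"rot":[0,0,0]},{"dp":[0,0.4,0],"rot":[0,0,0]},{"dp":[0,0.4,0],"rot":[0,0,0]},{"dp":[0,0.25,0],"rot":[0,0,0]}]'|head -2
for i in 1 2 3 4 5; do python3 -m inch '[{"dp":[0,0,0],"rot":[0,0,0]},{"dp":[0,0,0],"rot":[0,0,0]},{"dp":[0,0,0],"rot":[0,0,0]},{"dp":[0,0,0],"rot":[0,0,0]},{"dp":[0,0,0],"rot":[0,0,0]}]'|head -2;done
python3 - <<'E'
from bench import vision
from h import *
p,d=vision.get_image("side")
cv2.imwrite("pics/cap2.png",cv2.resize(p[90:240,180:360],(480,400))[:,:,::-1])
E
```

```text
t: 7.5
eef_pos: [485.0, 51.5, 176.0]
t: 7.92
eef_pos: [486.2, 51.5, 178.3]
t: 8.33
eef_pos: [485.8, 51.5, 177.8]
t: 8.75
eef_pos: [485.8, 51.5, 177.8]
t: 9.17
eef_pos: [485.8, 51.5, 177.8]
t: 9.58
eef_pos: [485.8, 51.5, 177.8]
```

View pics/cap2.png

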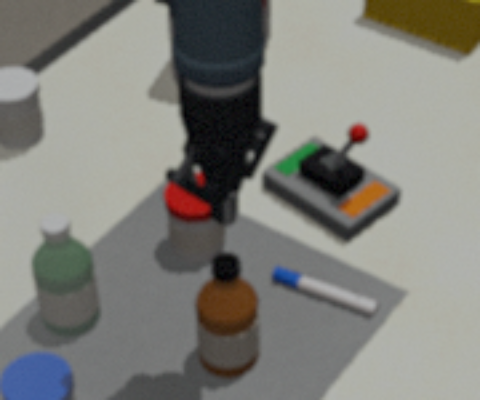

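The picture suggests a larger gap than expected, with the tip at crop (226,220) and the cap top at about (226,260). I'll check by projecting both points.

```bash
python3 - <<'E'
from h import *
S=dict(np.load("side0.npz"))
def pr(P):
    q=np.linalg.inv(S["pose"])@[*P,1]; q=q[:3]*[1,-1,-1]; q=S["mtx"]@q; q=q[:2]/q[2]
    return q.round(1),((q-[180,90])*400/150).round(0)
for P in((485.8,51.5,178),(485.8,51.5,191),(485.8,51.5,152),(485.8,51.5,215),(620,-74,88),(620,-74,158)): print(P,*pr(P))
E
```

```text
(485.8, 51.5, 178) [263.7 180.6] [223. 241.]
(485.8, 51.5, 191) [263.5 177.1] [223. 232.]
(485.8, 51.5, 152) [263.9 187.4] [224. 260.]
(485.8, 51.5, 215) [263.3 170.4] [222. 214.]
(620, -74, 88) [252.8 161.1] [194. 190.]
(620, -74, 158) [251.8 143.6] [192. 143.]
```

The visible tip is about 20 crop pixels, roughly 28 mm, higher than the reported TCP should project, and it was the same over the lid. I'll measure the tip by depth.

```bash
python3 - <<'E'
from bench import vision
from h import *
p,d=vision.get_image("side");c=vision.camera_params("side")
np.savez("side1.npz",p=p,d=d,**c)
for u in(261,263,265,267):
    print(u,[(v,*deep(c,u,v,d[v,u]).round(0).astype(int).tolist(),int(p[v,u].max())) for v in range(160,192,2)])
cv2.imwrite("pics/tip.png",cv2.resize(p[130:210,220:310],None,fx=7,fy=7,interpolation=cv2.INTER_NEAREST)[:,:,::-1])
E
```

```text
261 [(160, 483, 64, 262, 22), (162, 479, 69, 261, 16), (164, 475, 75, 261, 15), (166, 484, 63, 240, 11), (168, 483, 65, 235, 19), (170, 483, 66, 229, 17), (172, 485, 63, 218, 30), (174, 588, -71, 52, 68), (176, 586, -69, 46, 78), (178, 588, -70, 35, 78), (180, 588, -69, 27, 76), (182, 589, -71, 16, 76), (184, 590, -72, 6, 69), (186, 498, 49, 148, 29), (188, 492, 56, 150, 18), (190, 486, 65, 153, 15)]
263 [(160, 474, 67, 269, 12), (162, 474, 67, 262, 16), (164, 474, 67, 255, 13), (166, 479, 61, 241, 30), (168, 478, 63, 236, 35), (170, 477, 64, 231, 26), (172, 479, 62, 221, 28), (174, 586, -80, 46, 60), (176, 589, -82, 34, 81), (178, 582, -74, 36, 84), (180, 588, -81, 18, 83), (182, 587, -79, 10, 87), (184, 497, 41, 150, 74), (186, 491, 49, 153, 17), (188, 489, 51, 147, 16), (190, 483, 59, 150, 17)]
265 [(160, 474, 58, 262, 16), (162, 471, 63, 260, 27), (164, 474, 60, 250, 40), (166, 474, 59, 242, 56), (168, 475, 58, 234, 62), (170, 476, 57, 226, 59), (172, 474, 59, 222, 59), (174, 476, 58, 212, 85), (176, 603, -112, 4, 118), (178, 598, -106, 1, 122), (180, 594, -99, 0, 119), (182, 589, -92, 0, 123), (184, 493, 36, 148, 96), (186, 488, 44, 150, 16), (188, 483, 51, 151, 19), (190, 479, 56, 150, 23)]
267 [(160, 473, 51, 258, 14), (162, 476, 47, 246, 65), (164, 472, 53, 245, 51), (166, 473, 52, 238, 37), (168, 473, 52, 231, 43), (170, 472, 53, 225, 45), (172, 473, 53, 217, 58), (174, 604, -125, 1, 108), (176, 597, -115, 4, 121), (178, 593, -109, 2, 123), (180, 588, -103, 0, 123), (182, 584, -96, -1, 121), (184, 575, -85, 4, 109), (186, 484, 39, 148, 29), (188, 478, 48, 151, 18), (190, 475, 53, 149, 17)]
```

View pics/tip.png

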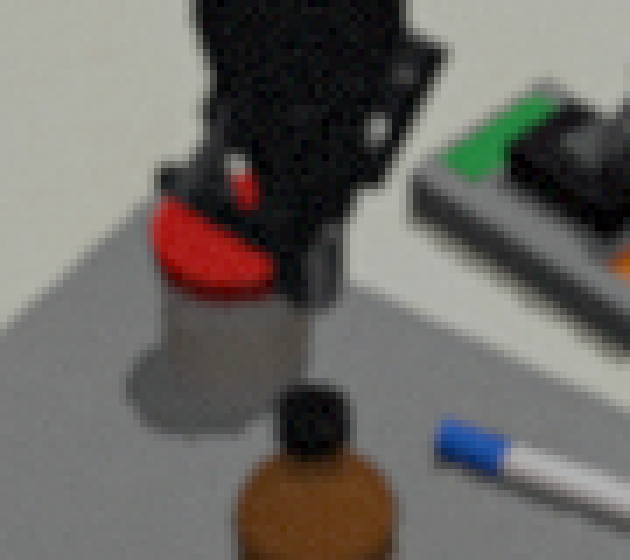

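Depth puts the shut fingertips at z of about 213, while the reported TCP is 178. The cap reads 150 in the same image, so the camera height is right. I'll check the open hand in the starting picture, where the reported z was 198.

```bash
python3 - <<'E'
from h import *
for f in("side0","side1"):
    c=dict(np.load(f+".npz"));d=c["d"]
    P0=np.array([201.8,-511,198]) if f=="side0" else np.array([485.8,51.5,177.8])
    vv,uu=np.mgrid[0:420,0:560]
    X=np.array([deep(c,u,v,d[v,u]) if d[v,u]>0 else [9e3]*3 for v,u in zip(vv.ravel(),uu.ravel())])
    k=(np.hypot(*(X[:,:2]-P0[:2]).T)<75)&(X[:,2]>P0[2]-70 if f=="side0" else X[:,2]>165)&(X[:,2]<P0[2]+160)
    Y=X[k];U=uu.ravel()[k];V=vv.ravel()[k];o=Y[:,2].argsort()
    print(f,len(Y));h,e=np.histogram(Y[:,2]-P0[2],bins=np.arange(-70,161,10));print(list(zip(e.astype(int).tolist(),h.tolist())))
    for i in o[:12]: print(U[i],V[i],Y[i].round(0))
    for z in range(0,150,15):
        m=(Y[:,2]-P0[2]>z)&(Y[:,2]-P0[2]<z+15)
        if m.sum()>3: print(z,Y[m,:2].min(0).round(),Y[m,:2].max(0).round())
E
```

```text
side0 535
[(-70, 0), (-60, 0), (-50, 0), (-40, 0), (-30, 0), (-20, 0), (-10, 0), (0, 0), (10, 0), (20, 0), (30, 0), (40, 17), (50, 35), (60, 34), (70, 34), (80, 15), (90, 33), (100, 49), (110, 53), (120, 58), (130, 89), (140, 85), (150, 33)]
448 86 [ 218. -555.  243.]
447 86 [ 220. -553.  243.]
452 103 [ 177. -472.  244.]
450 103 [ 181. -468.  244.]
449 103 [ 184. -466.  244.]
448 103 [ 186. -464.  245.]
449 86 [ 215. -554.  245.]
453 103 [ 174. -472.  245.]
447 103 [ 188. -462.  245.]
446 86 [ 222. -548.  245.]
445 84 [ 229. -556.  245.]
451 103 [ 178. -467.  246.]
45 [ 172. -556.] [ 229. -456.]
60 [ 172. -555.] [ 228. -455.]
75 [ 173. -554.] [ 231. -455.]
90 [ 162. -568.] [ 236. -439.]
105 [ 163. -574.] [ 237. -440.]
120 [ 163. -522.] [ 224. -441.]
135 [ 165. -522.] [ 224. -441.]
side1 787
[(-70, 0), (-60, 0), (-50, 0), (-40, 0), (-30, 0), (-20, 0), (-10, 0), (0, 0), (10, 0), (20, 0), (30, 10), (40, 27), (50, 32), (60, 24), (70, 24), (80, 82), (90, 69), (100, 80), (110, 95), (120, 157), (130, 104), (140, 56), (150, 27)]
264 174 [479.  58. 211.]
265 174 [476.  58. 212.]
264 173 [480.  57. 213.]
269 169 [477.  38. 215.]
268 172 [472.  50. 216.]
266 173 [474.  57. 216.]
265 173 [476.  58. 216.]
266 172 [476.  54. 216.]
267 172 [473.  53. 217.]
263 173 [479.  62. 217.]
268 171 [473.  49. 218.]
261 172 [485.  63. 218.]
30 [472.  38.] [491.  64.]
45 [471.  39.] [491.  67.]
60 [470.  40.] [484.  66.]
75 [465.  18.] [497.  90.]
90 [464.   5.] [500.  99.]
105 [460.  -2.] [507. 113.]
120 [460.  -7.] [506. 113.]
135 [462.  36.] [498.  97.]
```

Both pictures agree. The whole hand stands about 32 mm higher than the reported TCP (open 44 = 13 + 31, shut 33), and xy is right. So both first holds were probably too high, with true tips about 59 mm above. I'll repeat them in order with the reported TCP about 4 mm above each top, which puts the true tips about 37 mm above.

```bash
python3 -m inch '[{"dp":[0,-0.75,0],"rot":[0,0,0]},{"dp":[0,-0.75,0],"rot":[0,0,0]},{"dp":[-0.96,0,0.62],"rot":[0,0,0]},{"dp":[-0.96,0,0.62],"rot":[0,0,0]},{"dp":[-0.96,0,0.62],"rot":[0,0,0]}]'|head -2
python3 -m inch '[{"dp":[-0.96,0,0.62],"rot":[0,0,0]},{"dp":[-0.96,0,0.62],"rot":[0,0,0]},{"dp":[-0.96,0,0.62],"rot":[0,0,0]},{"dp":[-0.96,0,0.62],"rot":[0,0,0]},{"dp":[-0.96,0,0.62],"rot":[0,0,0]}]'|head -2
python3 -m inch '[{"dp":[0,0.8,0],"rot":[0,0,0]},{"dp":[0,0.8,0],"rot":[0,0,0]},{"dp":[0,0.8,0],"rot":[0,0,0]},{"dp":[0,0.8,0],"rot":[0,0,0]},{"dp":[0,0.8,0],"rot":[0,0,0]}]'|head -2
python3 -m inch '[{"dp":[0,0,0],"rot":[0,0,0]},{"dp":[0,0,0],"rot":[0,0,0]},{"dp":[0,0,0],"rot":[0,0,0]},{"dp":[0,0,0],"rot":[0,0,0]},{"dp":[0,0,0],"rot":[0,0,0]}]'
python3 - <<'E'
from bench import vision
from h import *
p,d=vision.get_image("side");c=vision.camera_params("side")
print([(u,v,deep(c,u,v,d[v,u]).round(0).astype(int).tolist()) for u in(252,255) for v in range(144,166,2)])
cv2.imwrite("pics/lid2.png",cv2.resize(p[110:190,210:300],None,fx=6,fy=6)[:,:,::-1])
E
```

```text
t: 10.1
eef_pos: [536.5, 4.2, 208.4]
t: 10.52
eef_pos: [619.6, -74.6, 207.6]
t: 10.93
eef_pos: [618.9, -73.9, 126.8]
t: 11.35
eef_pos: [619.7, -74.0, 129.2]
ee_rot: [-0.065, -0.704, 0.704, 0.063]
force: [0.1, -0.6, 0.4]
gripper_width: -0.002
[(252, 144, [615, -69, 162]), (252, 146, [737, -220, -6]), (252, 148, [727, -207, -1]), (252, 150, [721, -198, -2]), (252, 152, [713, -188, 0]), (252, 154, [643, -101, 87]), (252, 156, [635, -90, 90]), (252, 158, [632, -86, 86]), (252, 160, [628, -80, 84]), (252, 162, [621, -71, 86]), (252, 164, [614, -62, 88]), (255, 144, [731, -230, -1]), (255, 146, [724, -220, 0]), (255, 148, [715, -208, 4]), (255, 150, [712, -204, -2]), (255, 152, [707, -197, -3]), (255, 154, [637, -108, 85]), (255, 156, [629, -98, 87]), (255, 158, [625, -91, 86]), (255, 160, [617, -81, 89]), (255, 162, [616, -79, 83]), (255, 164, [609, -70, 85])]
```

View pics/lid2.png

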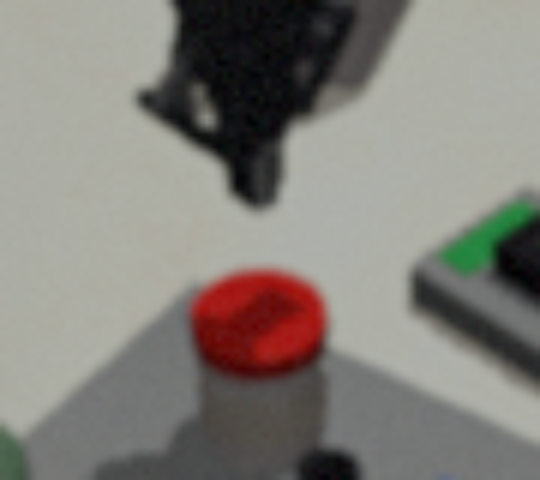

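At reported z 129 the tips measure about 161 by depth and the lid 87. The crop shows the tip (257,205) well clear of the lid (260,320), so the 32 mm offset is confirmed. I'll go down 37 mm and hold.

```bash
python3 -m inch '[{"dp":[0,0.4,0],"rot":[0,0,0]},{"dp":[0,0.4,0],"rot":[0,0,0]},{"dp":[0,0.4,0],"rot":[0,0,0]},{"dp":[0,0.4,0],"rot":[0,0,0]},{"dp":[0,0.25,0],"rot":[0,0,0]}]'|head -2
for i in 1 2 3 4 5; do python3 -m inch '[{"dp":[0,0,0],"rot":[0,0,0]},{"dp":[0,0,0],"rot":[0,0,0]},{"dp":[0,0,0],"rot":[0,0,0]},{"dp":[0,0,0],"rot":[0,0,0]},{"dp":[0,0,0],"rot":[0,0,0]}]'|head -2;done
python3 -m inch '[{"dp":[0,-1,0],"rot":[0,0,0]},{"dp":[0,-1,0],"rot":[0,0,0]},{"dp":[0,-1,0],"rot":[0,0,0]},{"dp":[0,-1,0],"rot":[0,0,0]},{"dp":[0,-1,0],"rot":[0,0,0]}]'|head -2
python3 -m inch '[{"dp":[0.96,0,-0.62],"rot":[0,0,0]},{"dp":[0.96,0,-0.62],"rot":[0,0,0]},{"dp":[0.96,0,-0.62],"rot":[0,0,0]},{"dp":[0.96,0,-0.62],"rot":[0,0,0]}]'|head -2
python3 -m inch '[{"dp":[0.96,0,-0.62],"rot":[0,0,0]},{"dp":[0.96,0,-0.62],"rot":[0,0,0]},{"dp":[0.96,0,-0.62],"rot":[0,0,0]},{"dp":[0.98,0,-0.64],"rot":[0,0,0]},{"dp":[0,0,0],"rot":[0,0,0]}]'|head -2
python3 -m inch '[{"dp":[0,0,0],"rot":[0,0,0]},{"dp":[0,0,0],"rot":[0,0,0]},{"dp":[0,0,0],"rot":[0,0,0]}]'
```

```text
t: 11.82
eef_pos: [618.0, -73.6, 88.9]
t: 12.23
eef_pos: [619.3, -73.9, 91.3]
t: 12.65
eef_pos: [618.9, -73.8, 90.9]
t: 13.07
eef_pos: [618.9, -73.8, 90.8]
t: 13.48
eef_pos: [618.9, -73.8, 90.8]
t: 13.9
eef_pos: [619.0, -73.8, 90.8]
t: 14.32
eef_pos: [618.8, -73.8, 191.7]
t: 14.65
eef_pos: [551.6, -10.6, 190.9]
t: 15.07
eef_pos: [482.2, 54.6, 190.9]
t: 15.32
eef_pos: [486.4, 51.4, 190.9]
ee_rot: [-0.065, -0.704, 0.704, 0.064]
force: [-0.1, 0.6, 0.5]
gripper_width: 0.001
```

```bash
python3 -m inch '[{"dp":[0,0.4,0],"rot":[0,0,0]},{"dp":[0,0.4,0],"rot":[0,0,0]},{"dp":[0,0.4,0],"rot":[0,0,0]},{"dp":[0,0.3,0],"rot":[0,0,0]},{"dp":[0,0.2,0],"rot":[0,0,0]}]'|head -2
for i in 1 2 3 4 5; do python3 -m inch '[{"dp":[0,0,0],"rot":[0,0,0]},{"dp":[0,0,0],"rot":[0,0,0]},{"dp":[0,0,0],"rot":[0,0,0]},{"dp":[0,0,0],"rot":[0,0,0]},{"dp":[0,0,0],"rot":[0,0,0]}]'|head -2;done
python3 -m inch '[{"dp":[0,-1,0],"rot":[0,0,0]},{"dp":[0,-1,0],"rot":[0,0,0]},{"dp":[0,-1,0],"rot":[0,0,0]},{"dp":[0,0,1],"rot":[0,0,0]},{"dp":[0,0,1],"rot":[0,0,0]}]'|head -2
python3 -m inch '[{"dp":[0,0,1],"rot":[0,0,0]},{"dp":[0,0,1],"rot":[0,0,0]},{"dp":[0,0,1],"rot":[0,0,0]},{"dp":[0,0,1],"rot":[0,0,0]},{"dp":[0,0,1],"rot":[0,0,0]}]'|head -2
python3 -m inch '[{"dp":[0,0,1],"rot":[0,0,0]},{"dp":[0,0,1],"rot":[0,0,0]},{"dp":[0,0,1],"rot":[0,0,0]},{"dp":[0,0,1],"rot":[0,0,0]},{"dp":[0,0,1],"rot":[0,0,0]}]'|head -2
python3 -m inch '[{"dp":[0,0,1],"rot":[0,0,0]},{"dp":[0,0,1],"rot":[0,0,0]},{"dp":[0,0,0],"rot":[0,0,0]},{"dp":[0,0,0],"rot":[0,0,0]},{"dp":[0,0,0],"rot":[0,0,0]}]'
```

```text
t: 15.73
eef_pos: [484.8, 51.9, 155.2]
t: 16.15
eef_pos: [485.8, 52.0, 157.3]
t: 16.57
eef_pos: [485.5, 52.0, 156.8]
t: 16.98
eef_pos: [485.5, 52.0, 156.8]
t: 17.4
eef_pos: [485.5, 52.0, 156.8]
t: 17.82
eef_pos: [485.5, 52.0, 156.8]
t: 18.23
eef_pos: [479.2, 12.7, 218.4]
t: 18.65
eef_pos: [459.9, -86.6, 216.9]
t: 19.07
eef_pos: [441.8, -185.0, 216.9]
t: 19.48
eef_pos: [434.8, -222.8, 216.7]
ee_rot: [0.064, 0.704, -0.704, -0.064]
force: [-0.4, -0.2, -0.9]
gripper_width: -0.0
```

```bash
python3 -m inch '[{"dp":[0,0.9,0],"rot":[0,0,0]},{"dp":[0,0.9,0],"rot":[0,0,0]},{"dp":[0,0.9,0],"rot":[0,0,0]},{"dp":[0,0.9,0],"rot":[0,0,0]},{"dp":[0,0.9,0],"rot":[0,0,0]}]'|head -2
python3 -m inch '[{"dp":[0,0.9,0],"rot":[0,0,0]},{"dp":[0,0.9,0],"rot":[0,0,0]},{"dp":[0,0.9,0],"rot":[0,0,0]},{"dp":[0,0,0],"rot":[0,0,0]},{"dp":[0,0,0],"rot":[0,0,0]}]'
python3 - <<'E'
from bench import vision
from h import *
p,d=vision.get_image("side");c=vision.camera_params("side")
print(blobs(p,(290,120,345,160),"red"))
q,_=vision.get_image("top")
cv2.imwrite("pics/lev1.png",np.hstack([cv2.resize(p[70:200,250:380],(400,400)),cv2.resize(q[110:240,320:450],(400,400))])[:,:,::-1])
E
```

```text
t: 19.9
eef_pos: [435.1, -222.0, 126.2]
t: 20.32
eef_pos: [434.5, -221.9, 72.4]
ee_rot: [0.063, 0.705, -0.704, -0.064]
force: [0.6, 0.6, 0.0]
gripper_width: -0.004
[(24, [314.0, 139.5], [22, 17, 5, 6])]
```

View pics/lev1.png

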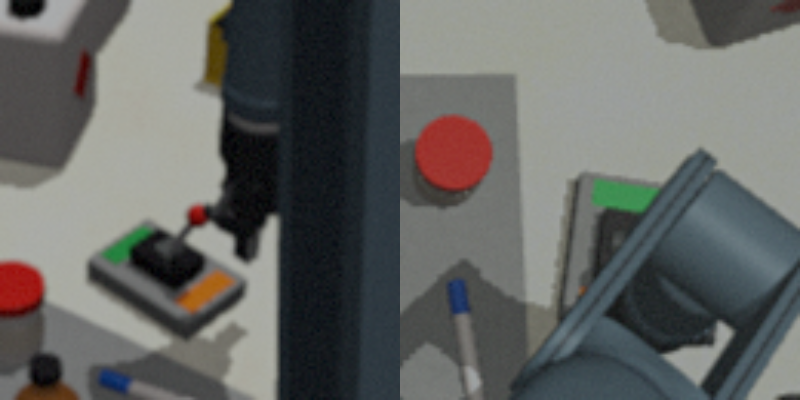

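The hand is behind the ball on the orange side: ball at (199,214), finger at (247,250) in the left half. I'll push along console +x (tool -x).

```bash
python3 -m inch '[{"dp":[-0.6,0,0],"rot":[0,0,0]},{"dp":[-0.6,0,0],"rot":[0,0,0]},{"dp":[-0.6,0,0],"rot":[0,0,0]},{"dp":[-0.6,0,0],"rot":[0,0,0]},{"dp":[-0.5,0,0],"rot":[0,0,0]}]'
python3 -m inch '[{"dp":[-0.5,0,0],"rot":[0,0,0]},{"dp":[-0.5,0,0],"rot":[0,0,0]},{"dp":[-0.4,0,0],"rot":[0,0,0]},{"dp":[-0.4,0,0],"rot":[0,0,0]},{"dp":[-0.3,0,0],"rot":[0,0,0]}]'
python3 -m inch '[{"dp":[0,0,0],"rot":[0,0,0]},{"dp":[0,0,0],"rot":[0,0,0]}]'
python3 - <<'E'
from bench import vision
from h import *
p,d=vision.get_image("side");c=vision.camera_params("side")
for a,ce,s in blobs(p,(280,115,345,165),"red"): print(a,ce,plane(c,*ce,125).round(0))
E
```

```text
t: 20.83
eef_pos: [493.2, -234.3, 74.4]
ee_rot: [-0.065, -0.704, 0.705, 0.063]
force: [-1.3, 0.4, 0.7]
gripper_width: 0.002
t: 21.25
eef_pos: [534.0, -241.6, 72.7]
ee_rot: [0.064, 0.704, -0.704, -0.064]
force: [-1.2, -0.0, -0.9]
gripper_width: 0.002
t: 21.42
eef_pos: [533.4, -241.5, 72.6]
ee_rot: [0.064, 0.704, -0.704, -0.064]
force: [0.0, 0.4, 0.2]
gripper_width: 0.003
```

```bash
for i in 1; do python3 -m inch '[{"dp":[-0.2,0,0],"rot":[0,0,0]},{"dp":[-0.2,0,0],"rot":[0,0,0]},{"dp":[-0.1,0,0],"rot":[0,0,0]},{"dp":[0,0,0],"rot":[0,0,0]}]'|sed -n '2p;4p'; done
python3 -m inch '[{"dp":[-0.1,0,0],"rot":[0,0,0]},{"dp":[-0.1,0,0],"rot":[0,0,0]},{"dp":[0,0,0],"rot":[0,0,0]}]'|sed -n '2p;4p'
python3 - <<'E'
from bench import vision
from h import *
p,d=vision.get_image("side");c=vision.camera_params("side")
q,_=vision.get_image("top")
for im,n,b in((p,"side",(270,100,345,165)),(q,"top",(375,160,415,215))):
    c=vision.camera_params(n)
    for a,ce,s in blobs(im,b,"red"): print(n,a,ce,plane(c,*ce,122).round(0))
cv2.imwrite("pics/lev2.png",np.hstack([cv2.resize(p[70:200,250:380],(400,400)),cv2.resize(q[110:240,320:450],(400,400))])[:,:,::-1])
E
```

```text
eef_pos: [543.4, -243.4, 72.8]
force: [-0.3, -0.5, -0.2]
eef_pos: [547.3, -244.1, 72.8]
force: [-0.8, -0.5, -0.4]
```

View pics/lev2.png

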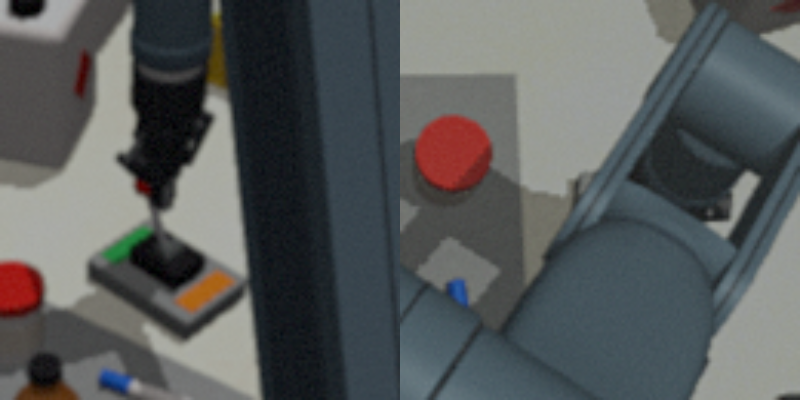

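The ball, at (143,187) in the left half, has moved past upright with no stop force yet. I'll push on in small steps.

```bash
python3 -m inch '[{"dp":[-0.1,0,0],"rot":[0,0,0]},{"dp":[-0.1,0,0],"rot":[0,0,0]},{"dp":[0,0,0],"rot":[0,0,0]}]'|sed -n '2p;4p'
python3 -m inch '[{"dp":[-0.1,0,0],"rot":[0,0,0]},{"dp":[-0.1,0,0],"rot":[0,0,0]},{"dp":[0,0,0],"rot":[0,0,0]}]'|sed -n '2p;4p'
python3 - <<'E'
from bench import status,vision
from h import *
c=vision.camera_params("side");p,d=vision.get_image("side")
h=cv2.cvtColor(p[110:160,280:320],cv2.COLOR_RGB2HSV).astype(int);m=((h[...,0]<8)|(h[...,0]>170))&(h[...,1]>130)&(h[...,2]>40)
v,u=np.nonzero(m);print("red",len(u),u.mean()+280,v.mean()+110)
for a in(0.7,.85,1.):
    t=a-.5;P=[535+.984*80*np.sin(t),-241-.178*80*np.sin(t),52+80*np.cos(t)]
    q=np.linalg.inv(c["pose"])@[*P,1];q=c["mtx"]@(q[:3]*[1,-1,-1]);print(a,(q[:2]/q[2]).round(1))
print(status.sense()["force"])
E
```

```text
eef_pos: [549.7, -244.4, 72.6]
force: [-5.3, 0.2, 2.5]
eef_pos: [549.9, -244.4, 72.5]
force: [-16.9, 1.7, 10.0]
red 16 295.5 130.0
0.7 [301.3 129.9]
0.85 [298.6 129.1]
1.0 [296.1 128.9]
[-16.49121374   2.0808469    9.47938047]
```

The stop is reached: the force rose to 17 N with no further travel, and the ball sits where angle 1.0 projects. I'll back straight off, lift, and check.

```bash
python3 -m inch '[{"dp":[0.4,0,0],"rot":[0,0,0]},{"dp":[0.8,0,0],"rot":[0,0,0]},{"dp":[0.8,0,0],"rot":[0,0,0]},{"dp":[0.8,0,0],"rot":[0,0,0]},{"dp":[0.8,0,0],"rot":[0,0,0]}]'|head -2
python3 -m inch '[{"dp":[0.8,0,0],"rot":[0,0,0]},{"dp":[0.8,0,0],"rot":[0,0,0]},{"dp":[0,-1,0],"rot":[0,0,0]},{"dp":[0,-1,0],"rot":[0,0,0]},{"dp":[0,-1,0],"rot":[0,0,0]}]'|head -2
python3 -m inch '[{"dp":[0,-1,0],"rot":[0,0,0]},{"dp":[0,-1,0],"rot":[0,0,0]},{"dp":[0,-1,0],"rot":[0,0,0]},{"dp":[0,0,0],"rot":[0,0,0]},{"dp":[0,0,0],"rot":[0,0,0]}]'
python3 -m inch '[{"dp":[0,0,0],"rot":[0,0,0]},{"dp":[0,0,0],"rot":[0,0,0]},{"dp":[0,0,0],"rot":[0,0,0]}]'|tail -2
python3 - <<'E'
from bench import status,vision
from h import *
p,d=vision.get_image("side")
print(blobs(p,(280,110,320,145),"red"),blobs(p,(235,150,270,185),"red"),blobs(p,(255,180,275,200),"dark"))
cv2.imwrite("pics/end.png",cv2.resize(p[80:330,130:380],(600,600))[:,:,::-1]);print(status.sense()["eef_pos"],status.sense()["force"])
E
```

```text
t: 23.12
eef_pos: [483.9, -232.5, 73.0]
t: 23.53
eef_pos: [452.5, -226.7, 133.6]
t: 23.95
eef_pos: [453.6, -227.3, 194.1]
ee_rot: [-0.065, -0.703, 0.705, 0.063]
force: [-0.5, -0.8, -0.4]
gripper_width: -0.0
force: [-0.4, 0.0, -0.2]
gripper_width: -0.0
[(23, [296.0, 129.2], [14, 17, 5, 5])] [(291, [252.6, 163.4], [7, 6, 22, 16])] [(95, [264.2, 190.2], [5, 5, 10, 11])]
[ 452.09397516 -226.24367763  191.71895863] [ 0.31521341 -0.1336844   0.62855014]
```

View pics/end.png

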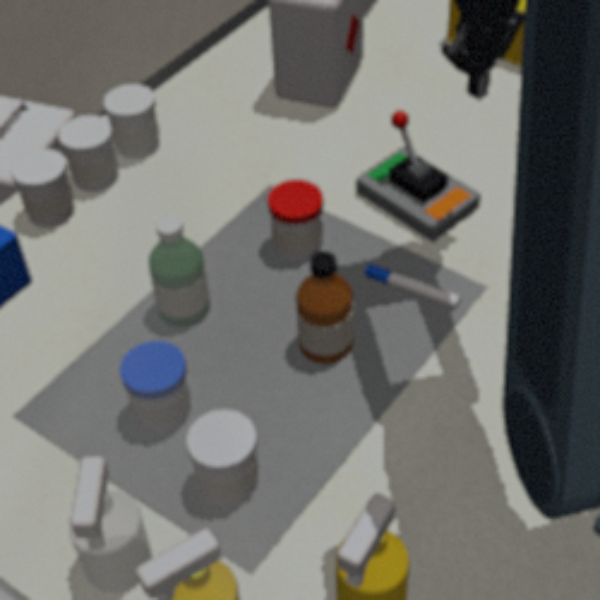

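The lever leans to green: the ball is at side pixel (296.0,129.2) and angle 1.0 projects to (296.1,128.9). The lid and cap pixels are unchanged from the start, everything is upright, and the hand is clear at (480,90) in the crop. I'll hand in.

```bash
python3 -c "
from bench import sign_off
print(sign_off())"
```

```text
the job is handed in; nothing more can be done
None
```

I pointed at the red-lidded tub, then the amber bottle, for about 2 s each. Then I pushed the lever to its green stop, backed the hand off and handed the job in at about 24 s. The sign-off gave no verdict.

**Last checks:**
- **Lever:** the ball sits within half a pixel of where the 1.0 rad position should appear. The push force rose to about 17 N at the stop.
- **Tubs, bottles and pen:** the lid and cap were within half a pixel of where they started. The rest I checked only by eye: upright and in place in the last picture.
- **Hand:** it is clear of everything, with no force reading beyond noise.

**One check disagreed:** the side camera's depth put the real fingertips about 32 mm higher than the reported tool position. That made my first two holds about 6 cm above the lid and cap, too high. I repeated both in order before touching the lever. The repeats had the fingertips about 37 mm above each top by the camera. By the camera the grasp point was about 55 mm above each top, and by the robot's own report about 22 to 24 mm. Both fall inside the judged 20 to 70 mm band, though the reported figures leave only a few millimetres.

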